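Shut down the transmitter calibration bench

TASK

Close down the bench: first fold all five toggle levers of the valve manifold over to off in one single finger drag along the row, keeping the finger down at the row until the last one is over. Then lift the lift-out tray off the top of the shadow-cut kit tray and set it upright on the bench. Finally lay each loose fitting and the ratchet flat into its own pocket of the kit tray, fully down on the pocket floor, without disturbing the transmitter, the multimeter or the paste tin.

Things in the scene. Friction and masses are not known exactly. Their poses are not given: they have to be found in the camera images.
- manifold: Fixed steel valve bar, 270 x 50 mm, top 40 mm above the bench. Origin on the bench under its middle, x along the bar, away from the brass stub on its -x end, z up. On its midline stand five black levers at x = -90, -45, 0, +45, +90 mm (lever0 to lever4), pivots 56 mm above the bench; the dark lever housings reach 50 mm. Each lever reaches 42 mm from its pivot, is 10 mm wide (y) and 6 mm thick.
- lever0 (a joint): Angle of lever 0 (at x = -90 mm on the manifold): 0 upright = on; it folds only towards the manifold's +x, to 1.4 rad = lying flat along the bar; off from 1.0 rad. Starts at 0 to 0.2. Light friction (1.3 N at its tip) holds it where left. A fingertip dragged towards +x 16 to 20 mm above the pivots folds it to about 1.2 rad and passes over.
- lever1 (a joint): Angle of lever 1 (at x = -45 mm on the manifold): 0 upright = on; it folds only towards the manifold's +x, to 1.4 rad = lying flat along the bar; off from 1.0 rad. Starts at 0 to 0.2. Light friction (1.3 N at its tip) holds it where left. A fingertip dragged towards +x 16 to 20 mm above the pivots folds it to about 1.2 rad and passes over.
- lever2 (a joint): Angle of lever 2 (at x = +0 mm on the manifold): 0 upright = on; it folds only towards the manifold's +x, to 1.4 rad = lying flat along the bar; off from 1.0 rad. Starts at 0 to 0.2. Light friction (1.3 N at its tip) holds it where left. A fingertip dragged towards +x 16 to 20 mm above the pivots folds it to about 1.2 rad and passes over.
- lever3 (a joint): Angle of lever 3 (at x = +45 mm on the manifold): 0 upright = on; it folds only towards the manifold's +x, to 1.4 rad = lying flat along the bar; off from 1.0 rad. Starts at 0 to 0.2. Light friction (1.3 N at its tip) holds it where left. A fingertip dragged towards +x 16 to 20 mm above the pivots folds it to about 1.2 rad and passes over.
- lever4 (a joint): Angle of lever 4 (at x = +90 mm on the manifold): 0 upright = on; it folds only towards the manifold's +x, to 1.4 rad = lying flat along the bar; off from 1.0 rad. Starts at 0 to 0.2. Light friction (1.3 N at its tip) holds it where left. A fingertip dragged towards +x 16 to 20 mm above the pivots folds it to about 1.2 rad and passes over.
- kit_tray: Fixed shadow-cut tray, 200 (x) x 260 (y) mm, grey deck 12 mm above the bench with six pockets 8 mm deep (floor 4 mm above the bench), each the outline of one part with 2.5 mm clearance all round. Origin on the bench under its middle. A seated part's axes are parallel to the tray's (coupling and plate also half-turned, block any quarter turn).
- lift_out: Loose empty aluminium tray, 100 (x) x 170 (y) mm, walls 30 mm high, 0.3 kg, stacked on the kit tray's deck over the pockets. Origin at the middle of its underside. Over its middle runs a black handle bar along its y: 14 mm wide, 90 mm long, from 44 to 60 mm above the origin; grip it from above across x. It is to stand on the bench itself, in any free place.
- ratchet: Ratchet handle, 124 mm long: shank 18 mm wide from y = -62 to +32 mm, its rear black, steel head 36 mm wide (x) from y = +32 to +62. 20 mm high, same shape either side up. Origin at the middle of its outline (bounding rectangle) at half height, 10 mm above its underside; z up. May be absent. Balances near y = +10 mm. About 0.22 kg.
- elbow: Steel elbow fitting, an L: one leg 52 mm along x from x = -26 to +26 at y = -26 to -6, the other 52 mm along y from y = -26 to +26 at x = -26 to -6. 20 mm high, same shape either side up. Origin at the middle of its outline (bounding rectangle) at half height, 10 mm above its underside; z up. May be absent. About 0.16 kg.
- tee: Steel tee fitting: run 64 mm long along y (y = -32 to +32) at x = -22 to -2; branch 20 mm wide (y = -10 to +10) from the run to x = +22. 20 mm high, same shape either side up. Origin at the middle of its outline (bounding rectangle) at half height, 10 mm above its underside; z up. May be absent. About 0.18 kg.
- coupling: Steel coupling: round bar 20 mm wide and 58 mm long along y, with a nut 34 mm wide (x) and 24 mm long in its middle. 20 mm high, same shape either side up. Origin at the middle of its outline (bounding rectangle) at half height, 10 mm above its underside; z up. May be absent. About 0.17 kg.
- block: Square steel valve block, 40 x 40 mm. 20 mm high, same shape either side up. Origin at the middle of its outline (bounding rectangle) at half height, 10 mm above its underside; z up. May be absent. About 0.22 kg.
- plate: Oblong steel adapter block, 28 (x) x 50 (y) mm. 20 mm high, same shape either side up. Origin at the middle of its outline (bounding rectangle) at half height, 10 mm above its underside; z up. May be absent. About 0.19 kg.
- pocket_ratchet (a point): Point on the floor (4 mm above the bench) of the pocket cut for the ratchet, at the middle of its outline; axes as the tray. On the tray at x = +58, y = -57 mm.
- pocket_elbow (a point): Point on the floor (4 mm above the bench) of the pocket cut for the elbow, at the middle of its outline; axes as the tray. On the tray at x = -42, y = +75 mm.
- pocket_tee (a point): Point on the floor (4 mm above the bench) of the pocket cut for the tee, at the middle of its outline; axes as the tray. On the tray at x = -42, y = -85 mm.
- pocket_coupling (a point): Point on the floor (4 mm above the bench) of the pocket cut for the coupling, at the middle of its outline; axes as the tray. On the tray at x = -42, y = -5 mm.
- pocket_block (a point): Point on the floor (4 mm above the bench) of the pocket cut for the block, at the middle of its outline; axes as the tray. On the tray at x = +58, y = +100 mm.
- pocket_plate (a point): Point on the floor (4 mm above the bench) of the pocket cut for the plate, at the middle of its outline; axes as the tray. On the tray at x = +58, y = +45 mm.
- transmitter: Bystander: blue round pressure transmitter lying on its back, 80 mm across, 60 mm high, its steel foot pointing along its +x to 92 mm from the origin. Origin at the middle of the round part's underside.
- multimeter: Bystander: orange multimeter lying on its back, 130 x 70 x 34 mm. Origin at the middle of its underside.
- paste_tin: Bystander: round tin, 56 mm across, 50 mm high. Origin at the middle of its underside.
There are look-alikes about, which are no part of the job. Of the things like the lift_out, leave any that is pink or purple; of the rest the smaller one is meant.

How it is judged:
By the outcome, as a careful person would: the job done as asked, in the order asked, and still so for the second after the job is handed in, with the robot touching nothing.
Of ratchet, elbow, tee, coupling, block, plate only 5 to 6 are there at a start; the rules pass over those that are not, and their reading is None.
At some moment in a run one of ratchet, elbow, tee, coupling, block, plate may be knocked a few centimetres aside while the robot is not near it.
Once in a run the grip may slacken for a moment while it holds something.
It also fails if it takes over 210 s, if anything falls off the work surface, if the arm or the gripper's body presses on something with over 40 N, if the wrist force passes 120 N, or if a joint passes its speed limit or range.

ROBOT

A 7-joint arm with a two-finger parallel gripper is mounted at the origin on the work surface. World frame = base frame: x ahead of the robot, y to its left, z up, the work surface at z = 0. Lengths are in m, angles in degrees, forces in N, time in s.
With the tool pointing down it reaches from about 0.35 to 0.9 m from the base axis. Payload 7.2 kg.
Tool frame: the origin (TCP) lies between the finger pads, 19 mm behind the fingertips; this is the grasp point; z points along the fingers, y is the line along which they close (so a half turn about z gives the same grasp; the last joint's range is limited). The gripper opens to 88 mm and grips with 3 to 60 N. Pads are 20 mm wide; open, the fingers measure 115 mm over their backs; the gripper's body (75 mm by 178 mm) begins 61 mm behind the grasp point.
Start: joints at [70.692, 23.554, -0.728, 91.456, 0.321, 64.991, -4.71], TCP at [0.166, -0.603, 0.241] pointing down, gripper open.
Joint ranges: [-169.25, 169.25], [-16.82, 113.86], [-84.01, 82.57], [7.8, 145.47], [-59.2, 239.2], [7.22, 106.19], [-163.78, 163.78]. Speed limits (degrees/s): [136.94, 136.94, 172.46, 172.46, 180, 180, 180].

INTERFACE

Orientations are given as [roll, pitch, yaw] about the fixed x, y, z axes, in that order (R = Rz(yaw) Ry(pitch) Rx(roll)).
In Python, from cell import manip gives the robot as it stands.
- The arm moves only by the tool apply_moves, never from a script. Its argument "targets" is a list of rows, each a list of 5 numbers: the shift along the world's x, y, z in mm, then the turn about the world's z in degrees, then the closure, from -1 (fully open) to 1 (shut). In form: [[dx, dy, dz, turn, hand], ...]. A call has 1 to 8 rows; each row shifts and turns the commanded pose from where the row before left it; what a row does not reach is not made up. A row lasts 1/10 s, in which the tool goes at most 50 mm and 8.59 degrees, less where a joint would pass 70% of its speed; a pose out of reach is approached as far as the arm can. A call with a gripper value outside its range is refused whole. The fingers move at their own pace and stop on an object; the grip force is fixed at half the most. Time passes only in rows, so rows that do not move let the fingers close. It gives the time, the measured TCP pose, the force, the opening and the grip force at its end, in the units of the state.
- manip.observe(): the state, without advancing time (a new reading comes with each control period).
- manip.capture(name): name is "side" or "top"; returns a dict with "pixels" (420x560x3 uint8, red, green, blue), "depth" (420x560 float32, m along the optical axis (not along the pixel's ray), 0 where there is no reading), "camera_matrix" (3x3 intrinsics, pixels), "rvec" (rotation vector, rad) and "tvec" (3), from world to camera coordinates, as OpenCV has them. Camera axes: x right, y down, z forward; pixel columns grow to the right and rows downward; lengths in m; the calibration is good to about 2 mm. A picture is of the moment at which its call begins.
- manip.sign_off(): hands the job in; it is judged then, once.
The state is a dict: "clock": time; "joints": joint angles; "joint_velocities": joint speeds; "joint_efforts": joint torques, N m; "ee_pos": TCP position; "tcp_rot": TCP orientation; "contact_force": force on the tool from outside, world axes, zero at the start; "torque": the same for the moment, N m; "width": opening from 0.0 (shut) to 1.0 (fully open); "gripper_force": force on a finger pad.
Only numpy, scipy, OpenCV 4.12 (cv2) and the standard library are available. Lean on these libraries where they do the work, as an engineer would, in place of code of your own. Each camera call takes 0.05 s, during which the arm holds its last target. There are 200 camera calls.

## Working session

There is one attempt and no reset: what is moved stays moved. The work goes in short steps, Python scripts to look and compute and a tool call to move; the robot and the scene stay as the last step left them, time stands still between calls to the robot, and variables do not carry over. Pictures are saved under pics/ and viewed, at most 14 in all, crops included, and the job is handed in when it is done.

Besides the shell and the picture viewer there is one more tool, called after "Call:" as name([rows], argument=value, ...), one row to a line, values as JSON. apply_moves: Moves the arm, as the interface text tells. Its arguments: {"type":"object","properties":{"targets":{"type":"array","items":{"type":"array","items":{"type":"number"}}}},"required":["targets"]}

```bash
mkdir -p pics; cat > h.py <<'E'
import numpy as np,cv2
from cell import manip
def cap(n):
    c=manip.capture(n);c['R']=cv2.Rodrigues(np.array(c['rvec'],float))[0];c['t']=np.array(c['tvec'],float).reshape(3);c['K']=np.array(c['camera_matrix']);return c
def save(c,f,box=None,s=1):
    im=c['pixels'][:,:,::-1]
    if box: im=im[box[1]:box[3],box[0]:box[2]]
    cv2.imwrite('pics/'+f,cv2.resize(im,None,fx=s,fy=s,interpolation=cv2.INTER_CUBIC))
def cloud(c):
    h,w=c['depth'].shape;u,v=np.meshgrid(np.arange(w),np.arange(h));d=c['depth']
    p=np.stack([u,v,np.ones_like(u)],-1)@np.linalg.inv(c['K']).T*d[...,None]
    return (p-c['t'])@c['R']
def at_z(c,u,v,z):
    r=c['R'].T@np.linalg.inv(c['K'])@np.array([u,v,1.]);o=-c['R'].T@c['t'];return o+r*(z-o[2])/r[2]
def pix(c,P):
    q=(np.asarray(P)@c['R'].T+c['t'])@c['K'].T;return q[...,:2]/q[...,2:]
E
python3 - <<'E'
from h import *
c=cap('top');save(c,'t1.png',s=1.4);print(c['K'],-c['R'].T@c['t'],c['R'])
d=cap('side');save(d,'s1.png',s=1.4);print(-d['R'].T@d['t'])
print(manip.observe())
E
```

```text
[[522.20325179   0.         281.99029361]
 [  0.         522.20325179 211.8588104 ]
 [  0.           0.           1.        ]] [0.43197921 0.08920354 1.51930153] [[-0.02323197 -0.99972911  0.00141029]
 [-0.99686401  0.02305861 -0.07569975]
 [ 0.07564672 -0.00316452 -0.99712966]]
[ 0.2602479  -1.14854753  0.80069218]
{'clock': 0.1, 'joints': array([70.6909991 , 23.59555249, -0.72922116, 91.49740375,  0.32058074,
       64.99130104, -4.71087751]), 'joint_velocities': array([-0.05595036, -0.15441793, -0.10394343, -0.09782404, -0.05817974,
        0.10572607, -0.00300831]), 'joint_efforts': array([ 3.02709355e-03, -5.89097071e+01,  6.44082483e-01, -2.91711116e+01,
       -5.37448854e-02,  1.44641500e-02,  1.06992593e-04]), 'ee_pos': array([ 0.16585107, -0.6021564 ,  0.240605  ]), 'tcp_rot': array([-1.79917943e+02,  5.20144162e-03,  1.54023330e+01]), 'contact_force': array([-0.66597882,  0.00193062, -0.36672123]), 'torque': array([-0.0410556 , -0.03358088,  0.04899402]), 'gripper_force': 0.0, 'width': 0.9971617847017792}
```

View pics/t1.png

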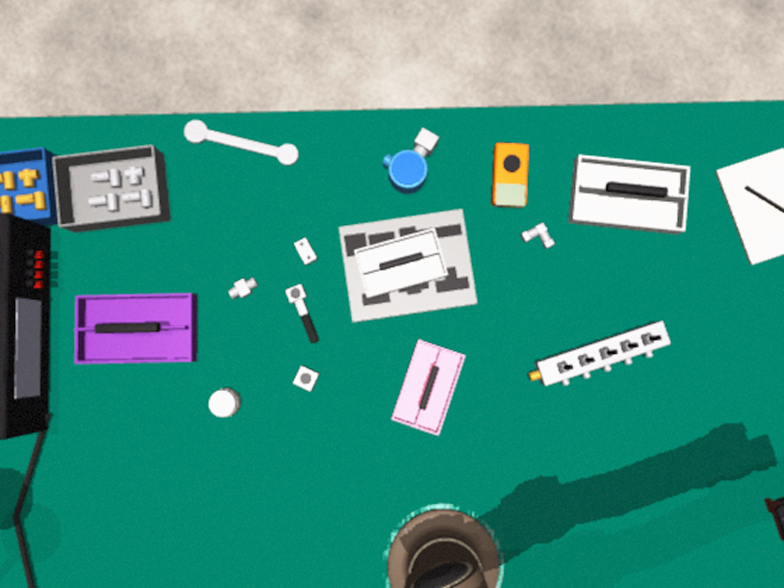

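View pics/s1.png

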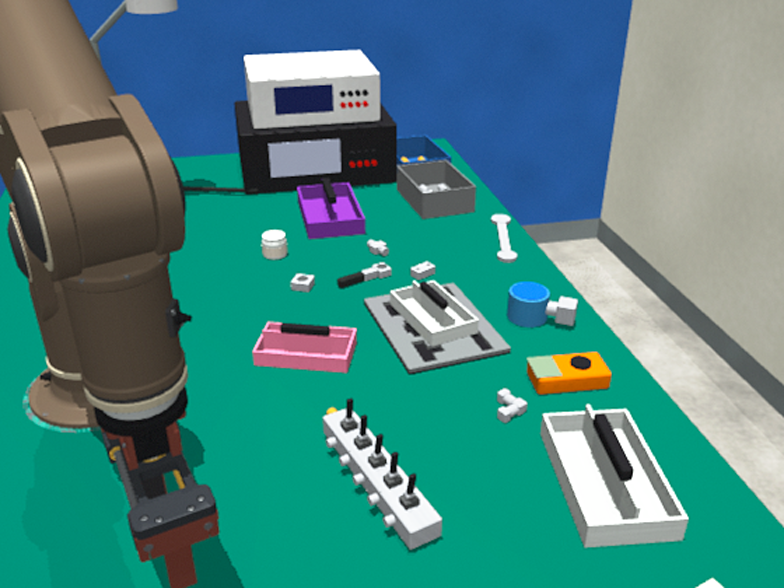

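The tray candidates (t1 pixels) are small white on the kit tray (402,262), pink (428,388), purple (135,328) and big white (631,193). I drop pink and purple. Of the two whites the smaller, on the kit tray, is meant. The loose parts are block (306,378), ratchet (302,312), coupling (242,288), plate (305,250) and a tee or elbow (538,235). The parts in the grey box are look-alikes. The brass stub is at (535,376).

```bash
cat >> h.py <<'E'
def ortho(c,x0,x1,y0,y1,z,s=2):
    # image with +x up, +y left, s px per mm
    W=int((y1-y0)*s*1000);H=int((x1-x0)*s*1000)
    P=np.array([[x1,y1,z],[x1,y0,z],[x0,y0,z],[x0,y1,z]])
    M=cv2.getPerspectiveTransform(pix(c,P).astype(np.float32),np.float32([[0,0],[W,0],[W,H],[0,H]]))
    return cv2.warpPerspective(c['pixels'][:,:,::-1].copy(),M,(W,H),flags=cv2.INTER_CUBIC)
def avg(n,k=4):
    cs=[cap(n) for _ in range(k)];c=cs[0]
    c['pixels']=np.mean([q['pixels'] for q in cs],0).astype(np.uint8)
    c['depth']=np.median([q['depth'] for q in cs],0);return c
E
python3 - <<'E'
from h import *
import pickle
c=avg('top',3);pickle.dump(c,open('c0.pkl','wb'))
A=cloud(c)
for n,(u,v) in dict(kit=(402,262),blk=(306,378),rat=(302,312),cou=(242,288),pla=(305,250),tee=(538,235),tin=(224,403),mm=(510,175),tx=(408,168),man=(605,350),big=(631,193)).items():
    print(n,A[int(v/1.4),int(u/1.4)].round(3))
p=A[250:300,100:140].reshape(-1,3);print('table z',p[:,2].mean(),p[:,2].std())
a=ortho(c,.42,.72,-.10,.20,.012,2);cv2.imwrite('pics/kit.png',a[:600])
# tiles of parts: 120mm each
tiles=[]
for u,v in [(306,378),(302,312),(242,288),(305,250),(538,235)]:
    q=A[int(v/1.4),int(u/1.4)];t=ortho(c,q[0]-.07,q[0]+.07,q[1]-.07,q[1]+.07,.02,1.8);tiles.append(t);print(q)
tiles.append(np.zeros_like(tiles[0]))
cv2.imwrite('pics/parts.png',np.vstack([np.hstack(tiles[:3]),np.hstack(tiles[3:])]))
E
```

```text
kit [0.612 0.069 0.065]
blk [0.384 0.271 0.019]
rat [0.521 0.277 0.022]
cou [0.573 0.4   0.022]
pla [0.647 0.269 0.025]
tee [ 0.671 -0.217  0.008]
tin [0.341 0.429 0.055]
mm [ 0.79  -0.158  0.038]
tx [0.803 0.053 0.064]
man [ 0.426 -0.33   0.063]
big [ 0.741 -0.392  0.074]
table z 0.0041398688666464825 0.009036470807790992
[0.38350681 0.27105021 0.01908972]
[0.52082098 0.27737498 0.02214317]
[0.5726562  0.40036047 0.02223503]
[0.64749472 0.26947688 0.02546674]
[ 0.6710964  -0.21657265  0.00847518]Traceback (most recent call last):
  File "<stdin>", line 14, in <module>
    return _nx.concatenate(arrs, 1, dtype=dtype, casting=casting)
           ~~~~~~~~~~~~~~~^^^^^^^^^^^^^^^^^^^^^^^^^^^^^^^^^^^^^^^
ValueError: all the input array dimensions except for the concatenation axis must match exactly, but along dimension 0, the array at index 0 has size 252 and the array at index 1 has size 251
```

View pics/kit.png

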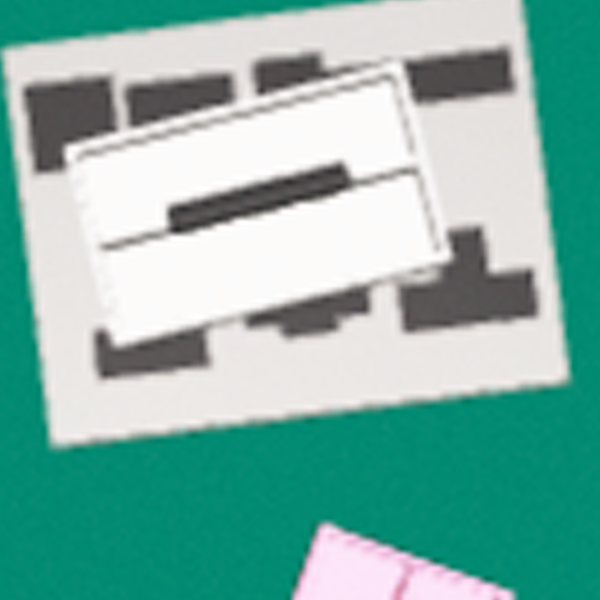

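The kit picture shows the kit tray with corners at about (5,48), (53,445) and (570,383), the block pocket at top left and the tee pocket at bottom right. The lift-out's handle runs from (170,218) to (348,175). The lift-out is turned about 13° in world. Next I fit silhouettes to get poses.

```bash
cat >> h.py <<'E'
def rect(x0,x1,y0,y1): return np.array([[x0,y0],[x1,y0],[x1,y1],[x0,y1]])/1000.
SH=dict(ratchet=[rect(-9,9,-62,32),rect(-18,18,32,62)],elbow=[rect(-26,26,-26,-6),rect(-26,-6,-26,26)],
 tee=[rect(-22,-2,-32,32),rect(-2.1,22,-10,10)],coupling=[rect(-10,10,-29,29),rect(-17,17,-12,12)],
 block=[rect(-20,20,-20,20)],plate=[rect(-14,14,-25,25)],kit=[rect(-100,100,-130,130)],manifold=[rect(-135,135,-25,25)])
U=6
def sil(c,polys,pose,z0,z1,box):
    x,y,a=pose;R=np.array([[np.cos(a),-np.sin(a)],[np.sin(a),np.cos(a)]])
    m=np.zeros(((box[3]-box[1])*U,(box[2]-box[0])*U),np.uint8)
    for p in polys:
        q=p@R.T+[x,y];P=np.vstack([np.c_[q,np.full(len(q),z)] for z in (z0,z1)])
        uv=(pix(c,P)-[box[0],box[1]]+.5)*U-.5
        cv2.fillConvexPoly(m,np.round(cv2.convexHull(uv.astype(np.float32))*16).astype(np.int32),255,shift=4)
    return m
from scipy.optimize import minimize
def soft(c,box,ref=None):
    # non-green softness: 1 for object, 0 for bench (saturation-like)
    im=c['pixels'][box[1]:box[3],box[0]:box[2]].astype(float)
    bg=np.array([0,133,108.]) if ref is None else ref
    d=np.abs(im-bg).sum(2)
    return d
def fit(c,name,x,y,yaw,z0=0,z1=.02,thr=70,pad=12,shape=None):
    polys=SH[shape or name];uv=pix(c,[x,y,z1]);r=max(np.abs(np.vstack(polys)).max()*1.3,.03)*c['K'][0,0]/1.4+pad
    box=[int(max(0,uv[0]-r)),int(max(0,uv[1]-r)),int(min(560,uv[0]+r)),int(min(420,uv[1]+r))]
    im=c['pixels'][:,:,:][box[1]:box[3],box[0]:box[2]].astype(float)
    bg=np.median(c['pixels'][250:300,80:130].reshape(-1,3),0)
    d=np.abs(im-bg).sum(2);d=cv2.resize(d,None,fx=U,fy=U,interpolation=cv2.INTER_LINEAR)
    M=(d>thr)
    n,l,st,ce=cv2.connectedComponentsWithStats(M.astype(np.uint8))
    u0=(uv-[box[0],box[1]])*U; s0=sil(c,polys,(x,y,np.radians(yaw)),z0,z1,box)>0
    k=max(range(1,n),key=lambda i:(s0&(l==i)).sum()); M=(l==k)
    f=lambda p:(lambda s:(s^M).sum()/(s|M).sum())(sil(c,polys,(x+p[0]/1e3,y+p[1]/1e3,np.radians(yaw+p[2])),z0,z1,box)>0)
    best=None
    for a in (0,):
        for st_ in (6,3):
            p0=best.x if best is not None else np.zeros(3)
            b=minimize(f,p0,method='Nelder-Mead',options=dict(initial_simplex=p0+np.array([[0,0,0],[st_,0,0],[0,st_,0],[0,0,2*st_]])))
            best=b
    p=best.x;return np.round([x+p[0]/1e3,y+p[1]/1e3,yaw+p[2],best.fun],4)
E
python3 - <<'E'
from h import *
import pickle
c=pickle.load(open('c0.pkl','rb'));A=cloud(c)
tiles=[]
for u,v in [(306,378),(302,312),(242,288),(305,250),(538,235)]:
    q=A[int(v/1.4),int(u/1.4)];t=cv2.resize(ortho(c,q[0]-.07,q[0]+.07,q[1]-.07,q[1]+.07,.02,1.8),(252,252));tiles.append(t)
q=A[250,432];tiles.append(cv2.resize(ortho(c,q[0]-.15,q[0]+.15,q[1]-.15,q[1]+.15,.04,1),(252,252)))
cv2.imwrite('pics/parts.png',np.vstack([np.hstack(tiles[:3]),np.hstack(tiles[3:])]))
print(fit(c,'kit',.585,.058,6.8,0,.012))
print(fit(c,'block',.384,.271,0))
print(fit(c,'manifold',.426,-.33,-70,0,.04))
E
```

```text
[0.6113 0.058  7.2538 0.0375]
[  0.3836   0.2719 -26.0961   0.1082]
[  0.4208  -0.3353 -72.9044   0.1371]
```

View pics/parts.png

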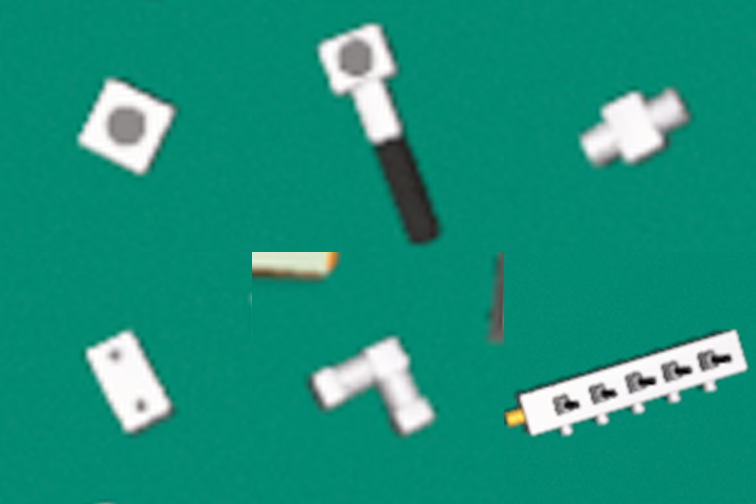

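The parts picture shows block (127,127), ratchet with its head up at (357,58), coupling (635,128), plate (130,382) and an elbow with its corner at (388,358) and legs to lower-left and lower-right. The tee is absent. The manifold stub is on the +y end, so bar +x points to world -y.

```bash
python3 - <<'E'
from h import *
import pickle
c=pickle.load(open('c0.pkl','rb'))
print('kit',fit(c,'kit',.6113,.058,7.2,0,.012,thr=200))
for n,x,y,a,t in [('block',.384,.272,-27,180),('ratchet',.521,.277,20,90),('coupling',.573,.40,-65,180),('plate',.648,.27,25,180),('elbow',.66,-.222,113,180)]:
    print(n,min((fit(c,n,x,y,a+k,thr=t) for k in (-8,0,8)),key=lambda r:r[3]))
print('man',fit(c,'manifold',.4208,-.3353,-72.9,0,.04,thr=200))
SH['lo']=[rect(-50,50,-85,85)]
# handle: dark pixels in lift-out area, top at z=.072
im=c['pixels'].astype(int).sum(2); b=np.zeros_like(im,bool); b[170:205,265:310]=1
m=((im<240)&b).astype(np.uint8);n,l,st,ce=cv2.connectedComponentsWithStats(m);print(st,ce)
k=1+np.argmax(st[1:,4]);v,u=np.where(l==k)
Q=np.array([at_z(c,a,bb,.072)[:2] for a,bb in zip(u,v)])*1000
print('handle',cv2.minAreaRect(Q.astype(np.float32)),Q.mean(0))
# stub/levers: project expected lever pivots
E
```

```text
kit [0.6128 0.0577 7.1884 0.1713]
block [  0.3835   0.2722 -26.0859   0.1564]
ratchet [ 5.15400e-01  2.73400e-01 -6.89769e+01  5.43000e-02]
coupling [ 0.5734  0.4012 26.4534  0.1798]
plate [ 6.47300e-01  2.69500e-01 -6.29971e+01  5.83000e-02]
elbow [  0.6616  -0.215  115.3441   0.2003]
man [  0.4193  -0.3349 -73.0349   0.2012]
[[     0      0    560    420 235080]
 [   265    170     14      4     27]
 [   271    181     31     12     91]
 [   296    204      2      1      2]] [[279.49846435 209.51346776]
 [269.88888889 170.96296296]
 [285.94505495 186.26373626]
 [296.5        204.        ]]
handle ((612.9874877929688, 71.50335693359375), (11.117518424987793, 85.16098022460938), 14.292619705200195) [613.12015945  71.90721176]
```

```bash
sed -i 's/ M=(l==k)$/ M=(l==k)\n    cs,_=cv2.findContours(M.astype(np.uint8),cv2.RETR_EXTERNAL,cv2.CHAIN_APPROX_NONE);mm=np.zeros(M.shape,np.uint8);cv2.drawContours(mm,cs,-1,1,-1);M=mm>0/' h.py
python3 - <<'E'
from h import *
import pickle
c=pickle.load(open('c0.pkl','rb'))
print('bg',np.median(c['pixels'][250:300,80:130].reshape(-1,3),0))
for t in (60,90,120,160): print('kit',t,fit(c,'kit',.6113,.058,7.2,0,.012,thr=t))
for n,x,y,a in [('block',.384,.272,-27),('ratchet',.515,.2734,-69),('coupling',.573,.40,26),('plate',.648,.27,-63),('elbow',.66,-.215,115)]:
  for t in (60,90,120,160): print(n,t,fit(c,n,x,y,a,thr=t))
for t in (60,90,120,160):print('man',fit(c,'manifold',.4208,-.3353,-72.9,0,.04,thr=t))
E
```

```text
bg [  3. 138. 114.]
kit 60 [0.6117 0.057  6.9806 0.0406]
kit 90 [0.613  0.0567 6.9021 0.0318]
kit 120 [0.6125 0.0581 6.8727 0.0243]
kit 160 [0.613  0.0572 7.1235 0.0151]
block 60 [  0.3832   0.272  -23.0583   0.1234]
block 90 [  0.3834   0.2714 -24.6379   0.0856]
block 120 [  0.3834   0.2722 -27.7865   0.0525]
block 160 [  0.3835   0.2724 -26.1674   0.0287]
ratchet 60 [  0.5153   0.2734 -69.0635   0.079 ]
ratchet 90 [ 5.1530e-01  2.7350e-01 -6.9069e+01  5.3300e-02]
ratchet 120 [ 5.15300e-01  2.74000e-01 -6.91192e+01  6.86000e-02]
ratchet 160 [  0.5151   0.2741 -69.1428   0.1198]
coupling 60 [ 0.5727  0.4001 27.4635  0.0643]
coupling 90 [ 0.5731  0.4007 27.3634  0.0623]
coupling 120 [ 0.5731  0.401  24.6079  0.0945]
coupling 160 [ 0.5727  0.4006 26.3152  0.152 ]
plate 60 [  0.6472   0.2692 -64.4388   0.1241]
plate 90 [  0.6467   0.2691 -63.6923   0.0886]
plate 120 [  0.6467   0.2694 -63.5626   0.0682]
plate 160 [ 6.47200e-01  2.69400e-01 -6.24136e+01  5.65000e-02]
elbow 60 [ 6.609000e-01 -2.147000e-01  1.160359e+02  8.890000e-02]
elbow 90 [ 6.6110e-01 -2.1470e-01  1.1553e+02  8.7000e-02]
elbow 120 [  0.6616  -0.2148 115.4654   0.1189]
elbow 160 [  0.662   -0.2157 115.664    0.1738]
man [  0.4215  -0.3353 -73.04     0.1456]
man [  0.4213  -0.3353 -73.0023   0.1187]
man [  0.4207  -0.3353 -72.972    0.0938]
man [  0.4201  -0.3349 -73.12     0.0887]
```

Call:
apply_moves([
  [22, 39, 0, 0.2, 1],
  [28, 50, 0, 0.2, 1],
  [28, 50, 0, 0.2, 1],
  [28, 50, 0, 0.2, 1],
  [28, 50, 0, 0.2, 1],
  [28, 50, 0, 0.2, 1],
  [28, 50, 0, 0.2, 1],
  [27, 52, 0, 0.2, 1],
])

```text
clock: 1.05
ee_pos: [0.3583, -0.2556, 0.2416]
tcp_rot: [180.0, -0.0, 17.0]
contact_force: [1.1, -0.0, -0.8]
width: 0.313
gripper_force: 0.0
```

Call:
apply_moves([
  [12, 22, 0, 0, 1],
  [12, 22, 0, 0, 1],
  [0, 0, -40, 0, 1],
  [0, 0, -40, 0, 1],
  [0, 0, -40, 0, 1],
  [0, 0, 0, 0, 1],
])

```text
clock: 1.65
ee_pos: [0.3787, -0.2119, 0.1177]
tcp_rot: [-179.7, 0.3, 17.0]
contact_force: [-0.4, 1.2, -0.0]
width: 0.01
gripper_force: 0.0
```

Call:
apply_moves([
  [4, 1, -15, 0, 1],
  [0, 0, -11, 0, 1],
  [0, 0, 0, 0, 1],
  [0, 0, 0, 0, 1],
])

```text
clock: 2.05
ee_pos: [0.3858, -0.2127, 0.0962]
tcp_rot: [180.0, -0.0, 17.0]
contact_force: [0.1, 0.0, 0.5]
width: 0.005
gripper_force: 0.0
```

Call:
apply_moves([
  [0, 0, -4, 0, 1],
  [4, -14, 0, 0, 1],
  [5, -17, 0, 0, 1],
  [5, -17, 0, 0, 1],
  [5, -17, 0, 0, 1],
  [5, -17, 0, 0, 1],
  [5, -17, 0, 0, 1],
  [6, -17, 0, 0, 1],
])

```text
clock: 2.85
ee_pos: [0.4205, -0.3307, 0.0912]
tcp_rot: [-180.0, 0.0, 16.9]
contact_force: [-1.1, 3.9, -2.1]
width: 0.002
gripper_force: 2.0
```

Call:
apply_moves([
  [5, -17, 0, 0, 1],
  [5, -17, 0, 0, 1],
  [5, -17, 0, 0, 1],
  [5, -17, 0, 0, 1],
  [5, -17, 0, 0, 1],
  [5, -17, 0, 0, 1],
  [5, -17, 0, 0, 1],
  [5, -17, 0, 0, 1],
])

```text
clock: 3.65
ee_pos: [0.4601, -0.4672, 0.0911]
tcp_rot: [180.0, 0.0, 16.9]
contact_force: [0.2, -0.3, -0.9]
width: 0.003
gripper_force: 0.0
```

Call:
apply_moves([
  [5, -15, 0, 0, 1],
  [0, 0, 0, 0, 1],
])

```text
clock: 3.85
ee_pos: [0.4648, -0.4835, 0.0909]
tcp_rot: [179.9, 0.0, 16.8]
contact_force: [0.5, -0.3, -0.2]
width: 0.008
gripper_force: 0.0
```

```bash
python3 - <<'E'
from h import *
d=cap('side');save(d,'s2.png',box=(200,250,360,410),s=3)
E
```

```text
(no output)
```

View pics/s2.png

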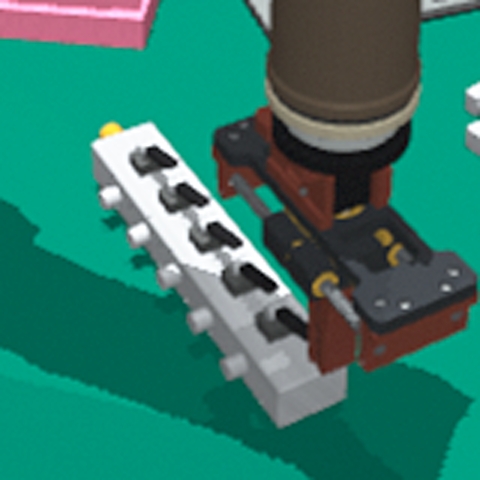

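The crop shows all five levers folded flat, from (150,155) to (290,320). On to the lift-out.

Call:
apply_moves([
  [0, 0, 50, 0, 1],
  [0, 0, 50, 0, 1],
  [0, 0, 50, 0, 0],
  [12, 46, 0, 7.5, -1],
  [12, 46, 0, 7.5, -1],
  [12, 46, 0, 7.5, -1],
  [12, 46, 0, 7.5, -1],
  [12, 46, 0, 7.5, -1],
])

```text
clock: 4.7
ee_pos: [0.5253, -0.2475, 0.2416]
tcp_rot: [180.0, 0.0, 54.8]
contact_force: [-0.1, -1.0, -0.2]
width: 0.511
gripper_force: 0.0
```

Call:
apply_moves([
  [12, 46, 0, 7.5, -1],
  [12, 46, 0, 7.5, -1],
  [12, 46, 0, 7.5, -1],
  [12, 46, 0, 7.5, -1],
  [12, 46, 0, 7.5, -1],
  [12, 46, 0, 7.5, -1],
  [12, 46, 0, 5, -1],
  [0, 0, 0, 0, -1],
])

```text
clock: 5.5
ee_pos: [0.609, 0.0811, 0.2416]
tcp_rot: [179.9, -0.3, 105.2]
contact_force: [-0.9, 1.0, 0.5]
width: 0.996
gripper_force: 0.0
```

Call:
apply_moves([
  [4, -9, -30, -1, -1],
  [0, 0, -40, 0, -1],
  [0, 0, -40, 0, -1],
  [0, 0, -35, 0, -1],
  [0, 0, 0, 0, -1],
  [0, 0, 0, 0, -1],
])

```text
clock: 6.1
ee_pos: [0.6134, 0.0634, 0.0968]
tcp_rot: [-180.0, -0.0, 103.5]
contact_force: [0.3, -0.6, 1.3]
width: 0.998
gripper_force: 0.0
```

Call:
apply_moves([
  [0, 8, -16, 0.7, -1],
  [0, 0, -16, 0, -1],
  [0, 0, 0, 0, -1],
  [0, 0, 0, 0, 1],
  [0, 0, 0, 0, 1],
  [0, 0, 0, 0, 1],
  [0, 0, 0, 0, 1],
  [0, 0, 0, 0, 1],
])

```text
clock: 6.9
ee_pos: [0.6137, 0.0715, 0.0646]
tcp_rot: [180.0, 0.0, 104.2]
contact_force: [-0.3, -0.2, 0.4]
width: 0.583
gripper_force: 0.0
```

Call:
apply_moves([
  [0, 0, 0, 0, 1],
  [0, 0, 0, 0, 1],
  [0, 0, 5, 0, 1],
  [0, 0, 15, 0, 1],
  [0, 0, 20, 0, 1],
  [0, 0, 20, 0, 1],
  [0, 0, 0, 0, 1],
])

```text
clock: 7.6
ee_pos: [0.6155, 0.0723, 0.1283]
tcp_rot: [179.7, 0.0, 104.2]
contact_force: [0.8, -0.4, 0.0]
width: 0.007
gripper_force: 0.0
```

```bash
python3 - <<'E'
from h import *
d=cap('side');save(d,'s3.png',box=(240,180,400,300),s=4)
E
```

```text
(no output)
```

View pics/s3.png

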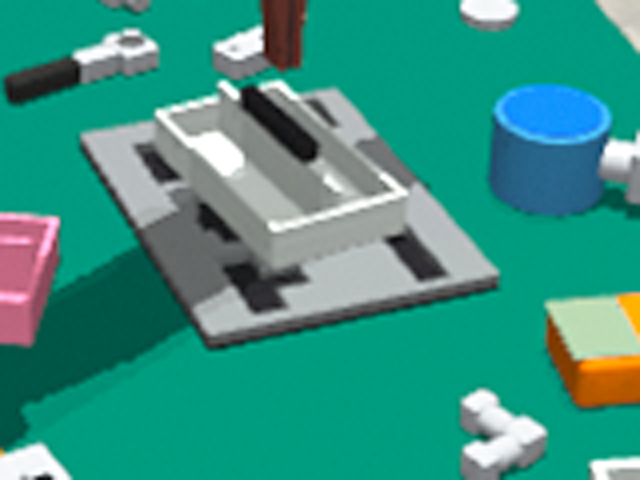

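The crop shows the lift-out still in place on the deck, with its handle about (280,125) and the closed finger tip at (285,65) above. I had lifted before the fingers finished closing. I check the tip projection, then retry with enough closing time.

```bash
python3 - <<'E'
from h import *
d=cap('side')
o=manip.observe();p=o['ee_pos'];print(p)
f=lambda P:(pix(d,P)-[240,180])*4
print('tip',f(p-[0,0,.019]),'handle ends',[f([.613-s*.045*np.sin(.25),.0715+s*.045*np.cos(.25),.072]) for s in(-1,1)])
E
```

```text
[0.61394158 0.0714869  0.12529295]
tip [274.53156283  65.31955313] handle ends [array([305.65360798, 140.9254834 ]), array([239.37128471,  81.13903489])]
```

Call:
apply_moves([
  [0, 0, 0, 0, -1],
  [0, 0, 0, 0, -1],
  [0, 0, 0, 0, -1],
  [0, 0, 0, 0, -1],
  [0, 0, 0, 0, -1],
  [0, 0, 0, 0, -1],
  [0, 0, 0, 0, -1],
  [0, 0, 0, 0, -1],
])

```text
clock: 8.5
ee_pos: [0.6136, 0.0716, 0.1243]
tcp_rot: [180.0, -0.0, 104.2]
contact_force: [0.3, 0.1, 0.4]
width: 0.696
gripper_force: 0.0
```

Call:
apply_moves([
  [0, 0, -20, 0, -1],
  [0, 0, -25, 0, -1],
  [0, 0, -16, 0, -1],
  [0, 0, 0, 0, 1],
  [0, 0, 0, 0, 1],
  [0, 0, 0, 0, 1],
  [0, 0, 0, 0, 1],
  [0, 0, 0, 0, 1],
])

```text
clock: 9.3
ee_pos: [0.6138, 0.0715, 0.0636]
tcp_rot: [180.0, 0.0, 104.2]
contact_force: [0.2, -0.2, -0.5]
width: 0.584
gripper_force: 0.0
```

Call:
apply_moves([
  [0, 0, 0, 0, 1],
  [0, 0, 0, 0, 1],
  [0, 0, 0, 0, 1],
  [0, 0, 0, 0, 1],
  [0, 0, 0, 0, 1],
  [0, 0, 0, 0, 1],
  [0, 0, 0, 0, 1],
  [0, 0, 0, 0, 1],
])

```text
clock: 10.1
ee_pos: [0.6137, 0.0716, 0.0634]
tcp_rot: [180.0, 0.0, 104.2]
contact_force: [0.9, -0.1, 0.4]
width: 0.153
gripper_force: 30.0
```

Call:
apply_moves([
  [0, 0, 20, 0, 1],
  [0, 0, 40, 0, 1],
  [-1, -16, 20, 0, 1],
  [-4, -40, 0, 0, 1],
  [-5, -45, 0, 0, 1],
  [-5, -45, 0, 0, 1],
  [-5, -45, 0, 0, 1],
  [-5, -45, 0, 0, 1],
])

```text
clock: 10.9
ee_pos: [0.5874, -0.1662, 0.1428]
tcp_rot: [-179.9, -0.0, 104.2]
contact_force: [1.2, -0.5, -4.0]
width: 0.155
gripper_force: 30.0
```

Call:
apply_moves([
  [-5, -45, 0, 0, 1],
  [-5, -45, 0, 0, 1],
  [-5, -45, 0, 0, 1],
  [-5, -45, 0, 0, 1],
  [-4, -30, 0, 0, 1],
  [-3, -10, 0, 0, 1],
  [0, 0, 0, 0, 1],
  [0, 0, 0, 0, 1],
])

```text
clock: 11.7
ee_pos: [0.5618, -0.3824, 0.1429]
tcp_rot: [180.0, -0.1, 104.3]
contact_force: [0.0, 0.7, -3.3]
width: 0.157
gripper_force: 30.0
```

Call:
apply_moves([
  [0, 0, -30, 0, 1],
  [0, 0, -30, 0, 1],
  [0, 0, -18, 0, 1],
  [0, 0, -6, 0, 1],
  [0, 0, -4, 0, 1],
  [0, 0, -2, 0, 1],
  [0, 0, -1, 0, 1],
  [0, 0, 0, 0, 1],
])

```text
clock: 12.5
ee_pos: [0.562, -0.3847, 0.0532]
tcp_rot: [180.0, 0.1, 104.2]
contact_force: [0.0, -0.7, -3.7]
width: 0.155
gripper_force: 30.0
```

Call:
apply_moves([
  [0, 0, -1, 0, 1],
  [0, 0, -1, 0, 1],
  [0, 0, 0, 0, 1],
])

```text
clock: 12.8
ee_pos: [0.5618, -0.3848, 0.0514]
tcp_rot: [180.0, 0.1, 104.2]
contact_force: [-2.9, 1.1, 4.5]
width: 0.158
gripper_force: 30.0
```

Call:
apply_moves([
  [0, 0, 0, 0, -1],
  [0, 0, 0, 0, -1],
  [0, 0, 0, 0, -1],
  [0, 0, 0, 0, -1],
  [0, 0, 0, 0, -1],
  [0, 0, 40, 0, -1],
  [0, 0, 50, 0, -1],
  [0, 0, 50, 0, -1],
])

```text
clock: 13.6
ee_pos: [0.5612, -0.3841, 0.1914]
tcp_rot: [-180.0, -0.1, 104.2]
contact_force: [1.5, -1.1, 0.2]
width: 0.847
gripper_force: 0.0
```

```bash
python3 - <<'E'
from h import *
import pickle
c=avg('top',3);pickle.dump(c,open('c1.pkl','wb'));save(c,'t2.png',s=1.4)
for t in (120,160): print('kit',fit(c,'kit',.6128,.0573,7,0,.012,thr=t))
for n,x,y,a,t in [('block',.3835,.2724,-26,160),('ratchet',.515,.2734,-69,90),('coupling',.573,.40,26,90),('plate',.648,.27,-63,160),('elbow',.661,-.215,115,90)]:
  print(n,fit(c,n,x,y,a,thr=t))
# pockets: dark pixels inside tray, floor at z=.004
k=ortho(c,.47,.76,-.1,.22,.012,2);cv2.imwrite('pics/kit2.png',k)
E
```

```text
kit [0.6121 0.058  7.2849 0.0256]
kit [0.6128 0.058  7.2526 0.017 ]
block [  0.3835   0.2724 -26.0088   0.0315]
ratchet [ 5.15300e-01  2.73500e-01 -6.89376e+01  5.20000e-02]
coupling [ 0.5728  0.4006 26.9906  0.0598]
plate [ 6.47100e-01  2.69300e-01 -6.32818e+01  5.64000e-02]
elbow [ 6.611000e-01 -2.148000e-01  1.156758e+02  8.660000e-02]
```

View pics/t2.png

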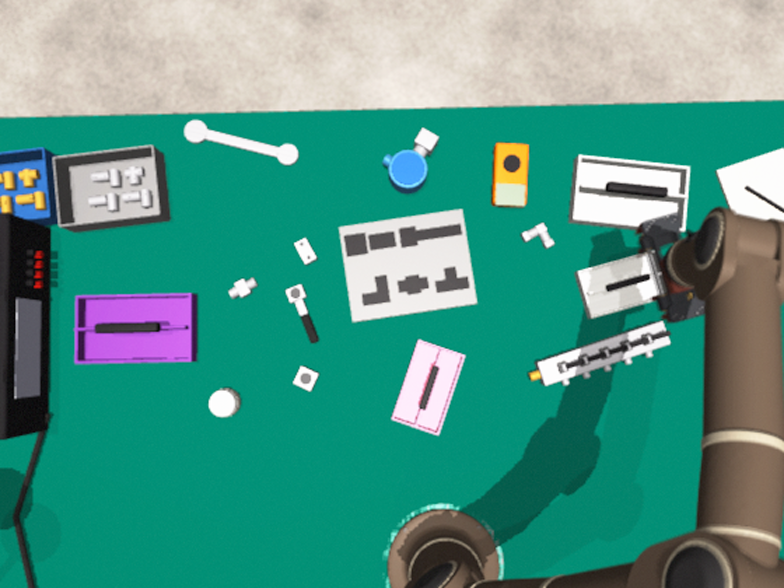

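View pics/kit2.png

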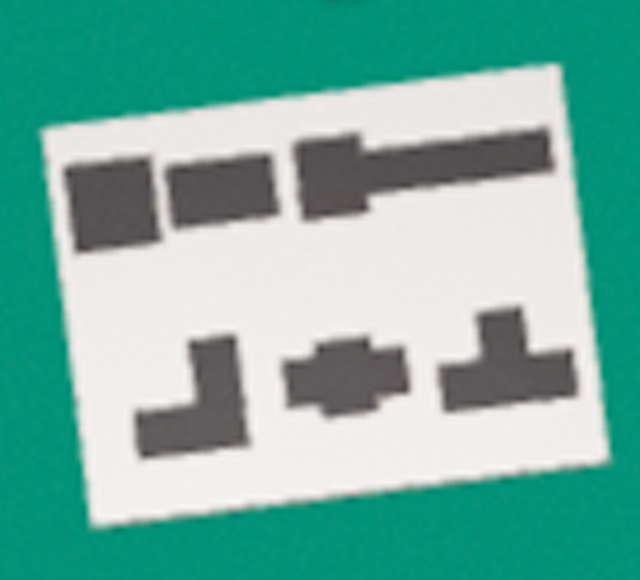

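t2 shows the lift-out upright on the bench at (618,283) and the bystanders untouched. kit2 shows all pockets clear: block (112,205), plate (222,190), ratchet (425,172), elbow (200,400), coupling (347,375), tee (510,362). I refine the tray pose from the pockets.

```bash
cat >> h.py <<'E'
PK=dict(ratchet=(58,-57),elbow=(-42,75),tee=(-42,-85),coupling=(-42,-5),block=(58,100),plate=(58,45))
def grow(p,g=.0025):
    lo,hi=p.min(0)-g,p.max(0)+g;return np.array([[lo[0],lo[1]],[hi[0],lo[1]],[hi[0],hi[1]],[lo[0],hi[1]]])
def fitkit(c,x=.6125,y=.0577,yaw=7.2,names=PK):
    polys=[grow(q)+np.array(PK[n])/1e3 for n in names for q in SH[n]]
    box=[235,145,345,235]
    g=c['pixels'][box[1]:box[3],box[0]:box[2],0].astype(np.float32)
    g=cv2.resize(g,None,fx=U,fy=U,interpolation=cv2.INTER_LINEAR)
    T=sil(c,[rect(-94,94,-124,124)],(x,y,np.radians(yaw)),.012,.012,box)>0
    M=(g<155)&T
    f=lambda p:(lambda s:(s^M).sum()/(s|M).sum())(sil(c,polys,(x+p[0]/1e3,y+p[1]/1e3,np.radians(yaw+p[2])),.012,.012,box)>0)
    b=minimize(f,np.zeros(3),method='Nelder-Mead',options=dict(initial_simplex=np.array([[0,0,0],[3,0,0],[0,3,0],[0,0,3.]])))
    p=b.x;return np.round([x+p[0]/1e3,y+p[1]/1e3,yaw+p[2],b.fun],4)
def place(kit,n):
    a=np.radians(kit[2]);q=np.array(PK[n])/1e3
    return np.array([kit[0]+np.cos(a)*q[0]-np.sin(a)*q[1],kit[1]+np.sin(a)*q[0]+np.cos(a)*q[1]])
E
python3 - <<'E'
from h import *
import pickle
c=pickle.load(open('c1.pkl','rb'))
k=fitkit(c);print(k)
for n in PK: print(n,place(k,n).round(4))
# robot vs top camera: closed-finger check not possible yet; show elbow leg points
E
```

```text
[0.6129 0.0573 7.2466 0.0986]
ratchet [0.6776 0.0081]
elbow [0.5618 0.1264]
tee [ 0.582  -0.0323]
coupling [0.5719 0.047 ]
block [0.6578 0.1638]
plate [0.6648 0.1093]
```

Call:
apply_moves([
  [10, 15, 0, 8.5, -0.6],
  [10, 15, 0, 8.5, -0.6],
  [10, 15, 0, 8.5, -0.6],
  [10, 15, 0, 8.5, -0.6],
  [10, 15, 0, 8.5, -0.6],
  [10, 15, 0, 8.5, -0.6],
  [10, 15, 0, 8.5, -0.6],
  [10, 15, 0, 8.5, -0.6],
])

```text
clock: 14.55
ee_pos: [0.6413, -0.2637, 0.1885]
tcp_rot: [180.0, -0.1, 172.6]
contact_force: [0.2, 0.3, -0.2]
width: 0.802
gripper_force: 0.0
```

Call:
apply_moves([
  [10, 15, 0, 8.5, -0.6],
  [10, 15, 0, 8.5, -0.6],
  [10, 15, 0, 8.5, -0.6],
  [4, 11, 0, 8, -0.6],
  [0, 0, -30, 0, -0.6],
  [0, 0, -30, 0, -0.6],
  [0, 0, 0, 0, -0.6],
  [0, 0, 0, 0, -0.6],
])

```text
clock: 15.35
ee_pos: [0.6751, -0.2083, 0.1294]
tcp_rot: [179.9, -0.1, -154.3]
contact_force: [0.1, -0.0, 0.9]
width: 0.799
gripper_force: 0.0
```

Call:
apply_moves([
  [0, 0, -45, 0, -0.6],
  [0, 0, -40, 0, -0.6],
  [0, 0, -14, 0, -0.6],
  [0, 0, 0, 0, 1],
  [0, 0, 0, 0, 1],
  [0, 0, 0, 0, 1],
  [0, 0, 0, 0, 1],
  [0, 0, 0, 0, 1],
])

```text
clock: 16.15
ee_pos: [0.6772, -0.2082, 0.0341]
tcp_rot: [-179.9, 0.2, -154.3]
contact_force: [0.4, 0.8, 6.9]
width: 0.588
gripper_force: 30.0
```

Call:
apply_moves([
  [0, 0, 0, 0, 1],
  [0, 0, 0, 0, 1],
  [0, 0, 0, 0, 1],
])

```text
clock: 16.45
ee_pos: [0.6772, -0.2082, 0.0341]
tcp_rot: [-179.9, 0.2, -154.3]
contact_force: [0.2, 1.1, 6.4]
width: 0.584
gripper_force: 30.0
```

Call:
apply_moves([
  [0, 0, 20, 0, 1],
  [0, 0, 40, 0, 1],
  [0, 0, 40, 0, 1],
  [0, 0, 0, 0, 1],
])

```text
clock: 16.85
ee_pos: [0.6787, -0.2081, 0.1395]
tcp_rot: [-179.7, 0.4, -154.3]
contact_force: [1.1, -0.3, -0.7]
width: 0.586
gripper_force: 30.0
```

```bash
python3 - <<'E'
from h import *
o=manip.observe();d=cap('side');save(d,'s4.png',box=(310,170,450,290),s=4);print(o['ee_pos'],o['contact_force'],o['width'])
print((pix(d,o['ee_pos'])-[310,170])*4)
E
```

```text
[ 0.67873829 -0.20808311  0.13953769] [ 1.10015664 -0.34688296 -0.72628595] 0.5858371736371297
[243.04902201 277.95895133]
```

View pics/s4.png

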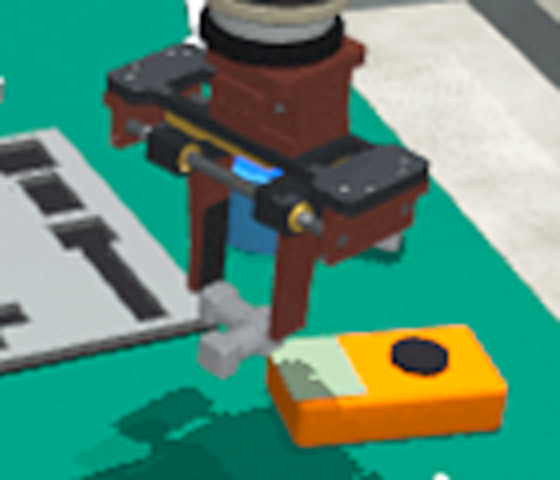

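The crop shows the elbow held between the fingers at (240,330), its free leg towards the camera, level.

Call:
apply_moves([
  [-9, 24, 0, -8.4, 1],
  [-9, 24, 0, -8.4, 1],
  [-9, 24, 0, -8.4, 1],
  [-9, 24, 0, -8.4, 1],
  [-9, 24, 0, -8.4, 1],
  [-9, 24, 0, -8.4, 1],
  [-9, 24, 0, -8.4, 1],
  [-9, 24, 0, -8.4, 1],
])

```text
clock: 17.7
ee_pos: [0.6024, -0.0159, 0.1309]
tcp_rot: [-179.9, -0.1, 138.1]
contact_force: [-0.6, 0.4, -1.4]
width: 0.59
gripper_force: 30.0
```

Call:
apply_moves([
  [-9, 25, 0, -8.4, 1],
  [-9, 25, 0, -8.4, 1],
  [-8, 25, 0, -8.4, 1],
  [-8, 25, 0, -8.4, 1],
  [-8, 25, 0, -7.6, 1],
  [0, 0, 0, 0, 1],
  [0, 0, 0, 0, 1],
  [0, 0, 0, 0, 1],
])

```text
clock: 18.5
ee_pos: [0.5616, 0.1071, 0.131]
tcp_rot: [-180.0, 0.1, 97.3]
contact_force: [-0.3, -0.0, -0.5]
width: 0.586
gripper_force: 30.0
```

Call:
apply_moves([
  [2, 2, -30, 0, 1],
  [0, 0, -30, 0, 1],
  [0, 0, -15, 0, 1],
  [0, 0, -4, 0, 1],
  [0, 0, -3, 0, 1],
  [0, 0, 0, 0, 1],
])

```text
clock: 19.1
ee_pos: [0.5641, 0.1105, 0.05]
tcp_rot: [179.9, -0.0, 97.3]
contact_force: [0.0, -1.0, -0.8]
width: 0.585
gripper_force: 30.0
```

Call:
apply_moves([
  [0, -1, -3, 0, 1],
  [0, 0, -3, 0, 1],
  [0, 0, -3, 0, 1],
  [0, 0, -2, 0, 1],
  [0, 0, 0, 0, 1],
])

```text
clock: 19.6
ee_pos: [0.5636, 0.1096, 0.0382]
tcp_rot: [-180.0, 0.0, 97.3]
contact_force: [0.9, -0.8, -1.7]
width: 0.584
gripper_force: 30.0
```

Call:
apply_moves([
  [0, 0, -1, 0, 1],
  [0, 0, -1, 0, 1],
  [0, 0, -1, 0, 1],
  [0, 0, 0, 0, 1],
])

```text
clock: 20.0
ee_pos: [0.5637, 0.1097, 0.0379]
tcp_rot: [180.0, 0.1, 97.3]
contact_force: [-8.5, -2.5, 26.0]
width: 0.588
gripper_force: 30.0
```

Call:
apply_moves([
  [0, 0, 0, 0, -0.4],
  [0, 0, 0, 0, -0.4],
  [0, 0, 0, 0, -0.4],
  [0, 0, 30, 0, -0.4],
  [0, 0, 40, 0, -0.4],
  [9, 18, 40, -7.8, -0.4],
  [9, 18, 0, -7.8, -0.4],
  [9, 18, 0, -7.8, -0.4],
])

```text
clock: 20.8
ee_pos: [0.5918, 0.1641, 0.1469]
tcp_rot: [179.9, -0.1, 73.5]
contact_force: [-0.1, 0.4, -1.3]
width: 0.7
gripper_force: 0.0
```

Call:
apply_moves([
  [9, 18, 0, -7.8, -0.4],
  [9, 18, 0, -7.8, -0.4],
  [9, 18, 0, -7.8, -0.4],
  [9, 18, 0, -7.8, -0.4],
  [9, 18, 0, -7.8, -0.4],
  [9, 16, 0, -7.8, -0.4],
  [0, 0, 0, 0, -0.4],
])

```text
clock: 21.5
ee_pos: [0.6443, 0.2726, 0.1447]
tcp_rot: [-179.9, -0.0, 27.1]
contact_force: [0.5, 0.1, -0.2]
width: 0.698
gripper_force: 0.0
```

```bash
python3 - <<'E'
from h import *
import pickle
c=avg('top',3);pickle.dump(c,open('c2.pkl','wb'))
cv2.imwrite('pics/kit3.png',ortho(c,.40,.76,-.12,.42,.012,1.4))
cl=cloud(c)
for n,x,y,a,t in [('block',.3835,.2724,-26,160),('ratchet',.515,.2734,-69,90),('coupling',.573,.40,26,90)]:
  print(n,fit(c,n,x,y,a,thr=t))
print(manip.observe()['ee_pos'])
E
```

```text
block [  0.3835   0.2724 -26.0088   0.0316]
ratchet [  0.5242   0.2668 -77.787    0.9071]
coupling [ 0.5729  0.4005 27.7982  0.0602]
[0.64419842 0.26866558 0.14480664]
```

View pics/kit3.png

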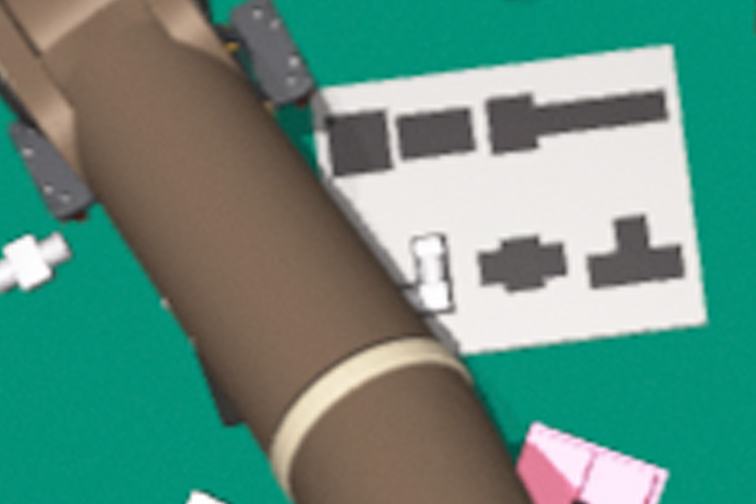

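kit3 shows the elbow sitting in its pocket at (432,275) with a dark gap all round. The other pockets are free.

Call:
apply_moves([
  [3, 1, -40, 0, -0.1],
  [0, 0, -40, 0, -0.1],
  [0, 0, -25, 0, -0.1],
  [0, 0, -8, 0, -0.1],
  [0, 0, 0, 0, 1],
  [0, 0, 0, 0, 1],
  [0, 0, 0, 0, 1],
  [0, 0, 0, 0, 1],
])

```text
clock: 22.45
ee_pos: [0.6488, 0.2708, 0.0345]
tcp_rot: [180.0, -0.2, 27.1]
contact_force: [-0.3, -1.0, 4.8]
width: 0.312
gripper_force: 30.0
```

Call:
apply_moves([
  [0, 0, 0, 0, 1],
  [0, 0, 0, 0, 1],
  [0, 0, 0, 0, 1],
])

```text
clock: 22.75
ee_pos: [0.6488, 0.2708, 0.0344]
tcp_rot: [180.0, -0.2, 27.1]
contact_force: [-0.2, -1.0, 7.2]
width: 0.311
gripper_force: 30.0
```

Call:
apply_moves([
  [0, 0, 25, 0, 1],
  [0, 0, 45, 0, 1],
  [1, -14, 25, 7.8, 1],
  [2, -18, 0, 7.8, 1],
  [2, -18, 0, 7.8, 1],
  [2, -18, 0, 7.8, 1],
  [2, -18, 0, 7.8, 1],
  [2, -18, 0, 7.8, 1],
])

```text
clock: 23.55
ee_pos: [0.6585, 0.1658, 0.1277]
tcp_rot: [180.0, 0.0, 74.2]
contact_force: [0.3, -0.5, -1.5]
width: 0.312
gripper_force: 30.0
```

Call:
apply_moves([
  [2, -18, 0, 7.8, 1],
  [2, -18, 0, 7.8, 1],
  [1, -18, 0, 7.8, 1],
  [0, 0, 0, 0, 1],
  [0, 0, -20, 0, 1],
  [0, 0, -20, 0, 1],
  [0, 0, 0, 0, 1],
  [0, 0, 0, 0, 1],
])

```text
clock: 24.35
ee_pos: [0.6633, 0.1138, 0.0876]
tcp_rot: [-180.0, -0.0, 97.2]
contact_force: [0.2, 0.7, -1.1]
width: 0.312
gripper_force: 30.0
```

Call:
apply_moves([
  [1, -2, -20, 0, 1],
  [0, 0, -14, 0, 1],
  [0, 0, -5, 0, 1],
  [0, 0, -4, 0, 1],
  [0, 0, -3, 0, 1],
  [0, 0, -2, 0, 1],
  [0, 0, 0, 0, 1],
])

```text
clock: 25.05
ee_pos: [0.6647, 0.1106, 0.0395]
tcp_rot: [180.0, -0.0, 97.3]
contact_force: [0.4, -0.2, -1.4]
width: 0.314
gripper_force: 30.0
```

Call:
apply_moves([
  [0, 0, -1, 0, 1],
  [0, 0, -1, 0, 1],
  [0, 0, -1, 0, 1],
  [0, 0, 0, 0, 1],
])

```text
clock: 25.45
ee_pos: [0.6649, 0.1106, 0.0384]
tcp_rot: [179.9, 0.0, 97.3]
contact_force: [-4.3, -0.9, 11.5]
width: 0.312
gripper_force: 30.0
```

Call:
apply_moves([
  [0, 0, 0, 0, 0.1],
  [0, 0, 0, 0, 0.1],
  [0, 0, 0, 0, 0.1],
  [0, 0, 40, 0, 0.1],
  [0, 0, 40, 0, 0.1],
  [-14, 17, 20, -7.6, 0.1],
  [-14, 17, 0, -7.6, 0.1],
  [-14, 17, 0, -7.6, 0.1],
])

```text
clock: 26.25
ee_pos: [0.6226, 0.1621, 0.1373]
tcp_rot: [179.9, -0.1, 74.1]
contact_force: [-0.2, 1.1, -0.6]
width: 0.449
gripper_force: 0.0
```

Call:
apply_moves([
  [-14, 17, 0, -7.6, 0.1],
  [-14, 17, 0, -7.6, 0.1],
  [-14, 17, 0, -7.6, 0.1],
  [-14, 17, 0, -7.6, 0.1],
  [-14, 17, 0, -7.6, 0.1],
  [-14, 16, 0, -7.6, 0.1],
  [-14, 15, 0, -7.8, 0.1],
  [0, 0, 0, 0, 0.1],
])

```text
clock: 27.05
ee_pos: [0.5224, 0.2806, 0.1365]
tcp_rot: [-179.9, 0.0, 21.2]
contact_force: [0.1, 0.2, 0.2]
width: 0.452
gripper_force: 0.0
```

```bash
python3 - <<'E'
from h import *
c=avg('top',2)
a=ortho(c,.46,.74,-.12,.36,.02,1.4)
d=cap('side');save(d,'x.png');b=cv2.resize(d['pixels'][150:280,200:400,::-1],None,fx=3,fy=3)
w=max(a.shape[1],b.shape[1]);cv2.imwrite('pics/k4.png',cv2.resize(b,(600,390)))
for n,x,y,q,t in [('block',.3835,.2724,-26,160),('coupling',.573,.40,26,90)]:print(n,fit(c,n,x,y,q,thr=t))
for n in PK:
    kit=(.6128,.0576,7.25);p=place(kit,n);P=cloud(c);uv=pix(c,[*p,.02]).round().astype(int);print(n,P[uv[1]-1:uv[1]+2,uv[0]-1:uv[0]+2,2].mean().round(4),c['pixels'][uv[1],uv[0]])
print(manip.observe()['ee_pos'])
E
```

```text
block [  0.3843   0.2723 -27.7293   0.8679]
coupling [ 0.5603  0.4097 35.3183  0.8778]
ratchet 0.0891 [83 77 78]
elbow 0.0106 [239 236 234]
tee 0.0051 [90 85 86]
coupling 0.0893 [94 90 90]
block 0.0047 [85 82 82]
plate 0.0252 [253 252 252]
[0.52533816 0.27673277 0.13630742]
```

View pics/k4.png

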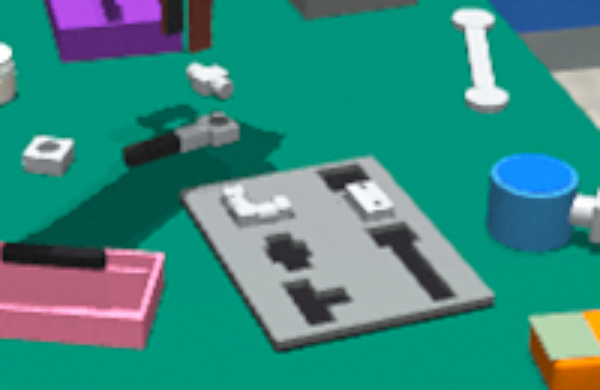

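k4 shows elbow (255,205) and plate (370,198) flush in their pockets, and the ratchet (180,140) still in place under the gripper.

Call:
apply_moves([
  [-1, 0, -40, 0, 0.1],
  [0, 0, -40, 0, 0.1],
  [0, 0, -18, 0, 0.1],
  [0, 0, -6, 0, 0.1],
  [0, 0, 0, 0, 1],
  [0, 0, 0, 0, 1],
  [0, 0, 0, 0, 1],
  [0, 0, 0, 0, 1],
])

```text
clock: 28.0
ee_pos: [0.5247, 0.2777, 0.0337]
tcp_rot: [180.0, -0.1, 21.1]
contact_force: [0.9, -1.3, 3.9]
width: 0.2
gripper_force: 30.0
```

Call:
apply_moves([
  [0, 0, 0, 0, 1],
  [0, 0, 0, 0, 1],
  [0, 0, 0, 0, 1],
  [0, 0, 0, 0, 1],
])

```text
clock: 28.4
ee_pos: [0.5247, 0.2777, 0.0337]
tcp_rot: [180.0, -0.1, 21.1]
contact_force: [-0.3, -2.5, 7.6]
width: 0.198
gripper_force: 30.0
```

Call:
apply_moves([
  [0, 0, 25, 0, 1],
  [0, 0, 45, 0, 1],
  [10, -20, 25, 7, 1],
  [14, -24, 0, 7, 1],
  [14, -24, 0, 7, 1],
  [14, -24, 0, 7, 1],
  [14, -24, 0, 7, 1],
  [14, -24, 0, 7, 1],
])

```text
clock: 29.2
ee_pos: [0.6036, 0.1365, 0.1273]
tcp_rot: [-180.0, 0.0, 63.4]
contact_force: [-0.1, 0.3, -2.8]
width: 0.201
gripper_force: 30.0
```

Call:
apply_moves([
  [14, -24, 0, 7, 1],
  [14, -24, 0, 7, 1],
  [14, -24, 0, 7, 1],
  [14, -24, 0, 7, 1],
  [14, -24, 0, 6.2, 1],
  [0, 0, 0, 0, 1],
  [0, 0, 0, 0, 1],
  [0, 0, 0, 0, 1],
])

```text
clock: 30.0
ee_pos: [0.6729, 0.0188, 0.1273]
tcp_rot: [-180.0, -0.0, 97.3]
contact_force: [-0.3, 0.8, -2.9]
width: 0.2
gripper_force: 30.0
```

Call:
apply_moves([
  [3, 0, -35, 0, 1],
  [0, 0, -30, 0, 1],
  [0, 0, -10, 0, 1],
  [0, 0, 0, 0, 1],
  [0, 0, 0, 0, 1],
])

```text
clock: 30.5
ee_pos: [0.6772, 0.0186, 0.0536]
tcp_rot: [179.9, -0.0, 97.3]
contact_force: [0.2, 1.0, -1.5]
width: 0.203
gripper_force: 30.0
```

Call:
apply_moves([
  [-1, 0, -5, 0, 1],
  [0, 0, -4, 0, 1],
  [0, 0, -3, 0, 1],
  [0, 0, -2, 0, 1],
  [0, 0, -1, 0, 1],
  [0, 0, -1, 0, 1],
  [0, 0, 0, 0, 1],
])

```text
clock: 31.2
ee_pos: [0.6756, 0.0174, 0.0378]
tcp_rot: [180.0, 0.0, 97.3]
contact_force: [-4.4, -0.7, 8.7]
width: 0.199
gripper_force: 30.0
```

Call:
apply_moves([
  [0, 0, 0, 0, 0.3],
  [0, 0, 0, 0, 0.3],
  [0, 0, 0, 0, 0.3],
  [0, 0, 40, 0, 0.3],
  [0, 0, 50, 0, 0.3],
  [0, 0, 0, 0, 0.1],
])

```text
clock: 31.8
ee_pos: [0.6795, 0.0188, 0.1335]
tcp_rot: [179.4, 0.0, 97.3]
contact_force: [0.7, 0.9, 0.6]
width: 0.402
gripper_force: 0.0
```

```bash
python3 - <<'E'
from h import *
c=avg('top',3)
for n,x,y,q,t in [('block',.3835,.2724,-26,160),('coupling',.573,.40,27,90)]:print(n,fit(c,n,x,y,q,thr=t))
print(manip.observe()['ee_pos'])
E
```

```text
block [  0.3835   0.2724 -25.999    0.029 ]
coupling [ 0.5729  0.4005 26.9421  0.0614]
[0.67548721 0.01734519 0.12619532]
```

Call:
apply_moves([
  [-11, 42, 0, 2.2, -0.15],
  [-11, 43, 0, 2.2, -0.15],
  [-11, 43, 0, 2.2, -0.15],
  [-11, 43, 0, 2.2, -0.15],
  [-11, 43, 0, 2.2, -0.15],
  [-12, 43, 0, 2.2, -0.15],
  [-12, 42, 0, 2.2, -0.15],
  [-12, 42, 0, 2.2, -0.15],
])

```text
clock: 32.75
ee_pos: [0.5832, 0.3595, 0.1242]
tcp_rot: [-179.8, 0.0, 115.0]
contact_force: [0.4, 0.3, 0.4]
width: 0.574
gripper_force: 0.0
```

Call:
apply_moves([
  [-12, 42, 0, 2.2, -0.15],
  [0, 0, -20, 0, -0.15],
  [0, 0, -20, 0, -0.15],
  [0, 0, 0, 0, -0.15],
  [0, 0, 0, 0, -0.15],
  [0, 0, 0, 0, -0.15],
])

```text
clock: 33.35
ee_pos: [0.573, 0.4005, 0.0868]
tcp_rot: [180.0, -0.0, 117.1]
contact_force: [0.1, -0.0, 0.3]
width: 0.577
gripper_force: 0.0
```

Call:
apply_moves([
  [0, 0, -25, 0, -0.15],
  [0, 0, -20, 0, -0.15],
  [0, 0, -8, 0, -0.15],
  [0, 0, 0, 0, -0.15],
  [0, 0, 0, 0, 1],
  [0, 0, 0, 0, 1],
  [0, 0, 0, 0, 1],
  [0, 0, 0, 0, 1],
])

```text
clock: 34.15
ee_pos: [0.573, 0.401, 0.0344]
tcp_rot: [179.9, -0.0, 117.1]
contact_force: [-0.3, -0.5, 3.8]
width: 0.382
gripper_force: 30.0
```

Call:
apply_moves([
  [0, 0, 0, 0, 1],
  [0, 0, 0, 0, 1],
  [0, 0, 0, 0, 1],
])

```text
clock: 34.45
ee_pos: [0.573, 0.401, 0.0344]
tcp_rot: [179.9, -0.0, 117.1]
contact_force: [-1.5, 0.0, 7.3]
width: 0.383
gripper_force: 30.0
```

Call:
apply_moves([
  [0, 0, 25, 0, 1],
  [0, 0, 45, 0, 1],
  [0, -25, 25, -2, 1],
  [0, -42, 0, -2.5, 1],
  [0, -42, 0, -2.5, 1],
  [0, -42, 0, -2.5, 1],
  [0, -42, 0, -2.5, 1],
  [0, -42, 0, -2.5, 1],
])

```text
clock: 35.25
ee_pos: [0.5722, 0.1636, 0.1281]
tcp_rot: [-180.0, 0.0, 102.5]
contact_force: [0.2, -1.4, -1.6]
width: 0.376
gripper_force: 30.0
```

Call:
apply_moves([
  [0, -42, 0, -2.5, 1],
  [0, -42, 0, -2.8, 1],
  [-1, -34, 0, 0, 1],
  [0, 0, 0, 0, 1],
  [0, 0, -25, 0, 1],
  [0, 0, -25, 0, 1],
  [0, 0, 0, 0, 1],
  [0, 0, 0, 0, 1],
])

```text
clock: 36.05
ee_pos: [0.5713, 0.0483, 0.0784]
tcp_rot: [-179.9, -0.0, 97.4]
contact_force: [-1.1, 0.1, -0.8]
width: 0.381
gripper_force: 30.0
```

Call:
apply_moves([
  [0, 0, -20, 0, 1],
  [0, 0, -8, 0, 1],
  [0, 0, -5, 0, 1],
  [0, 0, -4, 0, 1],
  [0, 0, -2, 0, 1],
  [0, 0, -1, 0, 1],
  [0, 0, -1, 0, 1],
  [0, 0, 0, 0, 1],
])

```text
clock: 36.85
ee_pos: [0.5718, 0.0477, 0.0383]
tcp_rot: [180.0, 0.0, 97.3]
contact_force: [-3.0, -0.3, 5.0]
width: 0.385
gripper_force: 30.0
```

Call:
apply_moves([
  [0, 0, 0, 0, -0.05],
  [0, 0, 0, 0, -0.05],
  [0, 0, 0, 0, -0.05],
  [0, 0, 40, 0, -0.05],
  [0, 0, 50, 0, -0.3],
  [-27, 32, 0, -4.8, -0.3],
  [-27, 32, 0, -4.8, -0.3],
  [-27, 32, 0, -4.8, -0.3],
])

```text
clock: 37.65
ee_pos: [0.4899, 0.1443, 0.1278]
tcp_rot: [179.9, -0.0, 82.6]
contact_force: [0.4, -0.1, 0.1]
width: 0.646
gripper_force: 0.0
```

Call:
apply_moves([
  [-27, 32, 0, -4.8, -0.3],
  [-27, 32, 0, -4.8, -0.3],
  [-27, 33, 0, -4.7, -0.3],
  [-26, 32, 0, -4.6, -0.3],
  [0, 0, -20, 0, -0.3],
  [0, 0, -20, 0, -0.3],
  [0, 0, 0, 0, -0.3],
  [0, 0, 0, 0, -0.3],
])

```text
clock: 38.45
ee_pos: [0.3835, 0.2726, 0.0875]
tcp_rot: [-180.0, 0.0, 64.0]
contact_force: [0.6, -0.2, -0.4]
width: 0.653
gripper_force: 0.0
```

Call:
apply_moves([
  [0, 0, -25, 0, -0.3],
  [0, 0, -20, 0, -0.3],
  [0, 0, -8, 0, -0.3],
  [0, 0, 0, 0, -0.3],
  [0, 0, 0, 0, 1],
  [0, 0, 0, 0, 1],
  [0, 0, 0, 0, 1],
  [0, 0, 0, 0, 1],
])

```text
clock: 39.25
ee_pos: [0.3842, 0.2729, 0.0352]
tcp_rot: [179.9, -0.1, 64.0]
contact_force: [-0.6, -0.8, 7.1]
width: 0.45
gripper_force: 30.0
```

Call:
apply_moves([
  [0, 0, 0, 0, 1],
  [0, 0, 0, 0, 1],
  [0, 0, 0, 0, 1],
])

```text
clock: 39.55
ee_pos: [0.3843, 0.2729, 0.0353]
tcp_rot: [179.9, -0.1, 64.0]
contact_force: [0.5, -0.2, 7.1]
width: 0.45
gripper_force: 30.0
```

Call:
apply_moves([
  [0, 0, 25, 0, 1],
  [0, 0, 45, 0, 1],
  [20, -8, 25, 3.3, 1],
  [42, -16, 0, 5, 1],
  [42, -17, 0, 5, 1],
  [42, -17, 0, 5, 1],
  [42, -17, 0, 5, 1],
  [42, -17, 0, 5, 1],
])

```text
clock: 40.35
ee_pos: [0.6149, 0.1792, 0.1292]
tcp_rot: [-180.0, 0.0, 92.5]
contact_force: [-0.3, 0.5, -3.0]
width: 0.447
gripper_force: 30.0
```

Call:
apply_moves([
  [42, -16, 0, 5, 1],
  [2, 0, 0, 0, 1],
  [0, 0, -25, 0, 1],
  [0, 0, -25, 0, 1],
  [0, 0, 0, 0, 1],
  [0, 0, 0, 0, 1],
])

```text
clock: 40.95
ee_pos: [0.6569, 0.1647, 0.0792]
tcp_rot: [-179.9, -0.0, 97.3]
contact_force: [0.6, 0.7, -2.2]
width: 0.444
gripper_force: 30.0
```

Call:
apply_moves([
  [1, 0, -20, 0, 1],
  [0, 0, -8, 0, 1],
  [0, 0, -5, 0, 1],
  [0, 0, -4, 0, 1],
  [0, 0, -2, 0, 1],
  [0, 0, -1, 0, 1],
  [0, 0, -1, 0, 1],
  [0, 0, 0, 0, 1],
])

```text
clock: 41.75
ee_pos: [0.6588, 0.1647, 0.0394]
tcp_rot: [180.0, 0.0, 97.3]
contact_force: [-2.3, -0.6, 4.4]
width: 0.448
gripper_force: 30.0
```

Call:
apply_moves([
  [0, 0, 0, 0, -0.18],
  [0, 0, 0, 0, -0.18],
  [0, 0, 0, 0, -0.18],
  [0, 0, 40, 0, -0.18],
  [0, 0, 50, 0, -0.18],
  [0, 0, 50, 0, -0.18],
  [-8, -45, 0, 0, -0.18],
  [-8, -45, 0, 0, -0.18],
])

```text
clock: 42.55
ee_pos: [0.6433, 0.0757, 0.1806]
tcp_rot: [179.8, -0.0, 97.5]
contact_force: [1.1, -0.8, -1.6]
width: 0.592
gripper_force: 0.0
```

Call:
apply_moves([
  [-8, -45, 0, 0, -0.18],
  [-8, -45, 0, 0, -0.18],
  [-8, -45, 0, 0, -0.18],
  [-8, -45, 0, 0, -0.18],
  [-8, -45, 0, 0, -0.18],
  [-8, -45, 0, 0, -0.18],
  [-8, -45, 0, 0, -0.18],
  [0, 0, 0, 0, -0.18],
])

```text
clock: 43.35
ee_pos: [0.5842, -0.2495, 0.1776]
tcp_rot: [-179.9, 0.2, 96.7]
contact_force: [-0.3, 0.1, -0.1]
width: 0.593
gripper_force: 0.0
```

```bash
python3 - <<'E'
from h import *
c=avg('top',3);d=cap('side')
a=cv2.resize(ortho(c,.48,.74,-.12,.22,.02,1.6),(544,416))
cv2.imwrite('pics/f1.png',a)
save(c,'f2.png',s=1.4)
save(d,'f3.png',box=(240,150,390,270),s=5)
kit=(.6128,.0576,7.25)
for n in PK:
  if n!='tee':
    p=place(kit,n); print(n,p.round(4))
E
```

```text
ratchet [0.6775 0.0084]
elbow [0.5617 0.1267]
coupling [0.5718 0.0473]
block [0.6577 0.1641]
plate [0.6647 0.1096]
```

View pics/f1.png

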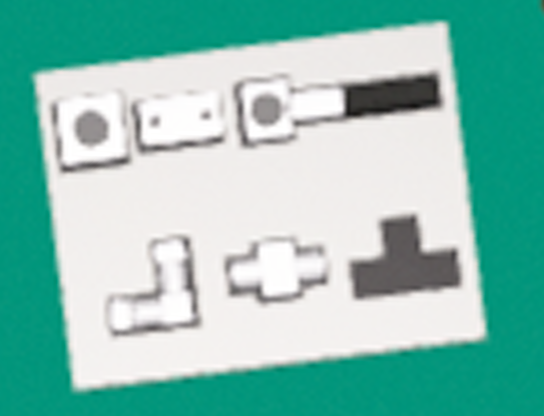

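View pics/f3.png

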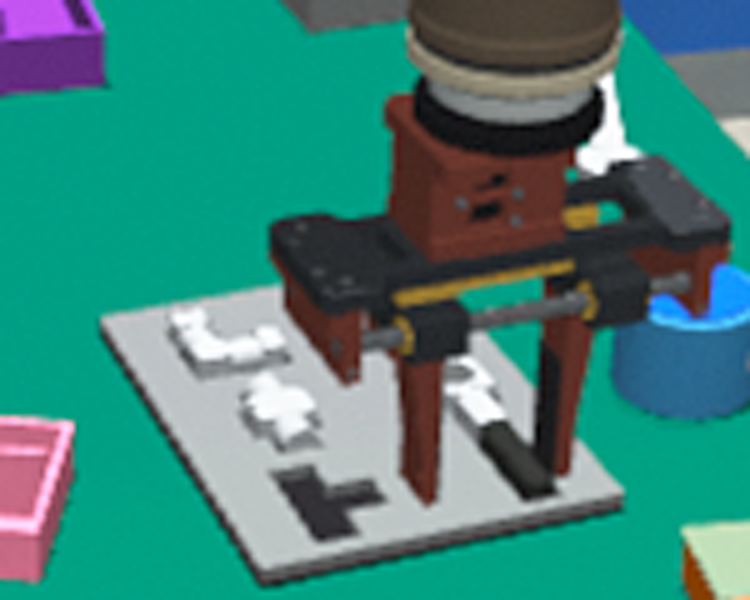

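View pics/f2.png

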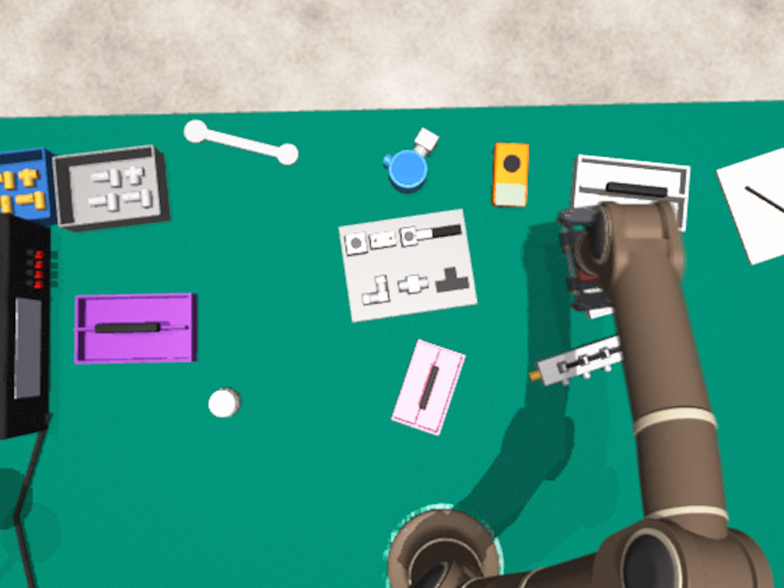

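f1 shows five parts centred in their pockets with dark gaps round them: block (92,130), plate (180,120), ratchet (340,105), elbow (160,290), coupling (277,268). The tee pocket is empty because there is no tee. f3 agrees where the gripper does not hide the parts. f2 shows the transmitter, multimeter and tin in place and the arm clear.

```bash
python3 -c "
from cell import manip
print(manip.observe()['contact_force']);print(manip.sign_off())"
```

```text
[-0.6145219   0.5395515  -0.77216565]
the job is handed in; nothing more can be done
None
```

The job is handed in (no verdict was shown): all five levers are folded to off in one drag, the lift-out tray stands upright on the bench, and the ratchet, elbow, coupling, block and plate are down in their pockets; the tee was absent, and the transmitter, multimeter and tin look undisturbed.

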